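# Clamp the dropper bottle with three clicks and hold the lever

### The arm

A 6-joint arm with a two-finger parallel gripper is mounted at the origin on a cart in front of the work surface, level with it; the furniture and walls round the work are solid. World frame = base frame: x ahead of the robot, y to its left, z up, the work surface at z = 0. Lengths are in m, angles in rad, forces in N, time in s.
With the tool pointing down it reaches from about 0.225 to 0.725 m from the base axis. Payload 3.1 kg.
Tool frame: the origin (TCP) lies between the finger pads; the fingertips stand env.tcp_to_tips ahead of it and the grasp point (between the pads) lies 3 mm ahead of it (env.tcp_to_tips is the distance from the TCP to the fingertips, in m); z points along the fingers, y is the line along which they close (so a half turn about z gives the same grasp; the last joint's range is limited). The gripper opens to 85 mm and grips with 20 to 120 N. Pads are 22 mm wide; open, the fingers measure 114 mm over their backs; the gripper's body (76 mm by 85 mm) begins 54 mm behind the grasp point. The pads swing forward as they close: fully open they stand 13 mm farther back than shut.
Start: joints at [0.981, 0.048, 0.099, 1.622, 0, 1.443], TCP at [0.234, 0.47, 0.253] pointing down, gripper open.
Joint ranges: [-2.91, 2.91], [-0.99, 1.94], [-1.21, 1.42], [-2.12, 2.29], [-1.49, 1.47], [-3.14, 3.14]. Speed limits (rad/s): [2.79, 2.79, 3.14, 3.14, 3.14, 3.14].

### API

Orientations are given as [roll, pitch, yaw] about the fixed x, y, z axes, in that order (R = Rz(yaw) Ry(pitch) Rx(roll)).
In Python, from workcell import telemetry, optics, env gives the robot as it stands. The module is installed in compiled form; this text tells all that it offers.
- The arm moves only by the shell command python3 -m pendant 'ROWS' [OPENING] [FORCE]. ROWS is JSON, a list of rows, each an object with "translation": the shift along the tool's x, y, z in mm, a list of three; "turn": the turn about the tool's z in degrees. In form: [{"translation": [dx, dy, dz], "turn": turn}, ...]. A call has 1 to 5 rows; each row shifts and turns the commanded pose from where the row before left it, along the tool's axes as they then stand; what a row does not reach is not made up. A row lasts 1/10 s, in which the tool goes at most 50 mm and 8.59 degrees, less where a joint would pass 70% of its speed; a pose out of reach is approached as far as the arm can. A call with a gripper value outside its range is refused whole. OPENING is the closure in counts, from 0 (fully open) to 255 (shut), set as the call begins (- or left out, the last holds). The fingers move at their own pace and stop on an object; FORCE is the grip in N (left out, the last holds). Time passes only in rows, so rows that do not move let the fingers close. It gives the time, the measured TCP pose, the force, the opening and the grip force at its end, in the units of the state.
- telemetry.read_state(): the state, without advancing time (a new reading comes with each control period).
- optics.read_camera(name): name is "scene" or "side" or "wrist"; returns a dict with "color" (400x640x3 uint8, red, green, blue), "camera_matrix" (3x3 intrinsics, pixels), "R" (3x3) and "t" (3): a world point X has camera coordinates R X + t. Camera axes: x right, y down, z forward; pixel columns grow to the right and rows downward; lengths in m; the calibration is good to about 2 mm. A picture is of the moment at which its call begins. There is no depth.
- env.finish_job(): hands the job in; it is judged then, once.
The state is a dict: "time": time; "joint_pos": joint angles; "qvel": joint speeds; "joint_torque": joint torques, N m; "ee_pos": TCP position; "ee_rot": TCP orientation; "ft_force": force on the tool from outside, world axes, zero at the start; "wrist_torque": the same for the moment, N m; "finger_gap": opening from 0.0 (shut) to 1.0 (fully open); "grip_force": force on a finger pad.
Only numpy, scipy, OpenCV 4.12 (cv2) and the standard library are available. Lean on these libraries where they do the work, as an engineer would, in place of code of your own. Each camera call takes 0.05 s, during which the arm holds its last target. There are 200 camera calls.

### The job

Take the dropper bottle out of the tray of mixed things and stand it upright in the bench clamp, between the V-block and the open jaw, and let go of it. Then swing the clamp's ratchet lever by its upright handle exactly three clicks, never as far as a fourth, so that the spring pad presses the bottle against the V-block. The lever springs back when let go, so the program finishes while still holding the handle at the third click; do not knock the other things in the tray about.

Things in the scene. Friction and masses are not known exactly. Their poses are not given: they have to be found in the camera images.
- dropper_mid (a point): Centre, 51 mm above the underside, of the dropper bottle to be clamped: upright, round; body 30 mm in diameter up to 62 mm, collar 22 mm up to 75 mm, slim rubber bulb 14 mm up to the top at 102 mm; about 60 g. z is its axis, up. The only thing in the tray with a slim bulb on top. Best gripped round the upper body, 50 to 62 mm above its underside.
- dropper: The same dropper bottle; origin at the centre of its underside.
- tray: Fixed plastic tray, 210 mm (its x) by 350 mm (its y), floor 3 mm thick, walls 3 mm thick and 46 mm high, open on top; origin at the centre of its underside. Six things stand in it about 85 to 90 mm apart in two rows of three along its y; which stands where varies.
- glue_stick: Glue stick standing in the tray, 28 mm in diameter, 98 mm high, a plain cylinder; origin at the centre of its underside. Not to be disturbed.
- date_stamp: Self-inking stamp standing in the tray, 39 mm (x) by 58 mm (y) by 74 mm high; origin at the centre of its underside. Not to be disturbed.
- pot: Low round pot in the tray, 63 mm in diameter, 34 mm high; origin at the centre of its underside. Not to be disturbed.
- cap_one: Over-cap (cup, open end up) in the tray, 36 mm in diameter and 36 mm high; origin at the centre of its underside. Not to be disturbed.
- cap_two: Another over-cap like it, 36 mm in diameter and 36 mm high; origin at the centre of its underside. Not to be disturbed.
- nest (a point): Seat of the bottle's underside on the clamp's base plate (top 12 mm above the table): here a 30 mm bottle touches both faces of the V-block. Axes: z up, +x from jaw to V-block. At rest the pad's face is 35 mm on the -x side: a slot 50 mm long. The pad pushes a bottle up to 18 mm short of here against the V, but does not centre it sideways. V-block, jaw and pad are 35 mm high.
- pad: Rubber-faced spring pad on the jaw, 40 mm wide, 20 mm high, that presses the bottle; it yields up to 12 mm (1 N at first touch, 0.5 N more for each mm). Its origin is not on the pad but at the clamp base's origin, shifted as the pad moves; its x axis is the direction of closing.
- lever_axis (a point): Point on the vertical axis of the ratchet lever, 80 mm above the table; same axes as nest. The axis is fixed.
- handle (a point): Grip point on the upright black handle at the end of the lever: a round post 16 mm in diameter, its top 95 mm above the table, its foot (the lever arm) at 40 mm; this point is on the post's axis, 80 mm above the table and 110 mm from the lever's axis. It moves with the lever.
- ratchet (a joint): Lever angle (rad): 0 at rest on its stop, growing clockwise seen from above; closes the jaw 32 mm per rad. One click is 0.251 (28 mm at the handle): a spring roller drops into the next notch at 0.25, 0.50 and 0.75 (the third), and tops the fourth tooth at 0.88. The push at the handle (2 to 9 N) jumps up by about 3 N at each notch, then fades till the next. Let go, it springs back to 0.
- crank: The lever with its wheel and handle, one part; origin on the lever's axis at table height.

How it is judged:
On the way, in this order (a step that is already met when the one before it is completed fails the run):
1. the dropper bottle stands upright between the V-block and the open jaw, let go, with the lever at rest (horizontal distance between dropper_mid and nest below 0.024 m and z of dropper_mid in the frame of nest below 0.056 m and angle between dropper_mid's own z axis and vertical below 0.12 rad and contact force between the fingers and dropper below 0.05 N and value of joint ratchet below 0.1 rad), for 0.2 s.
2. the lever is swung to the third click by the gripper and the pad presses the bottle (value of joint ratchet between 0.65 and 0.86 rad and contact force between the fingers and crank above 1 N and contact force between pad and dropper above 0.5 N), for 0.2 s.
At the end, for the whole second after the job is handed in: Bottle upright (0.12 rad) on the clamp base within 12 mm of its seat in the V, pressed by the pad with over 0.5 N, not touched by the fingers; lever held still by the gripper (over 1 N) between 0.65 and 0.86 rad, past the third tooth and short of the fourth (all of step 2 and velocity of joint ratchet between -0.05 and 0.05 rad/s and contact force between the fingers and dropper below 0.05 N and horizontal distance between dropper_mid and nest below 0.012 m and z of dropper_mid in the frame of nest below 0.056 m and angle between dropper_mid's own z axis and vertical below 0.12 rad); the arm keeps its last pose, push and grip.
It fails at once if the lever is driven to a fourth click (value of joint ratchet above 0.89 rad).
It fails at once if another thing in the tray is knocked over or shifted by more than 40 mm (distance of any of glue_stick, date_stamp, pot, cap_one, cap_two from where it was at the start of the episode above 0.04 m or angle between any of glue_stick, date_stamp, cap_one, cap_two's own z axis and vertical above 0.5 rad).
It also fails if it takes over 58 s, if anything falls off the work surface, if the arm or the gripper's body presses on something with over 40 N, if the wrist force passes 120 N, or if a joint passes its speed limit or range.

## Working session

There is one attempt and no reset: what is moved stays moved. The work goes in short steps, Python scripts to look and compute and a shell command to move; the robot and the scene stay as the last step left them, time stands still between calls to the robot, and variables do not carry over. Pictures are saved under pics/ and viewed, at most 10 in all, crops included, and the job is handed in when it is done.

```bash
mkdir -p pics; cat > h.py <<'E'
import numpy as np, cv2, json
from workcell import telemetry, optics, env
def snap(name,fn=None):
    c=optics.read_camera(name)
    if fn: cv2.imwrite(fn,c["color"][:,:,::-1])
    return c
def ray(c,u,v,z):
    K=np.array(c["camera_matrix"]);R=np.array(c["R"]);t=np.array(c["t"])
    d=R.T@np.linalg.solve(K,[u,v,1.]);o=-R.T@t
    return o+d*(z-o[2])/d[2]
def proj(c,X):
    p=np.array(c["camera_matrix"])@(np.array(c["R"])@np.array(X)+np.array(c["t"]));return p[:2]/p[2]
E
python3 - <<'E'
from h import *
for n in("scene","side"):
    c=snap(n,f"pics/{n}0.png");R=np.array(c["R"]);print(n,(-R.T@np.array(c["t"])).round(3),R[2].round(2))
s=telemetry.read_state();print(s["time"],s["ee_pos"],s["ee_rot"],s["finger_gap"],env.tcp_to_tips)
E
```

```text
scene [0.322 0.537 1.164] [ 0.19 -0.43 -0.88]
side [0.494 0.792 0.414] [ 0.07 -0.92 -0.37]
0.1 [0.23363175 0.46959292 0.25224753] [-3.13950976e+00 -2.75818184e-04  2.67983390e+00] 0.9961148698670317 0.022
```

View pics/scene0.png

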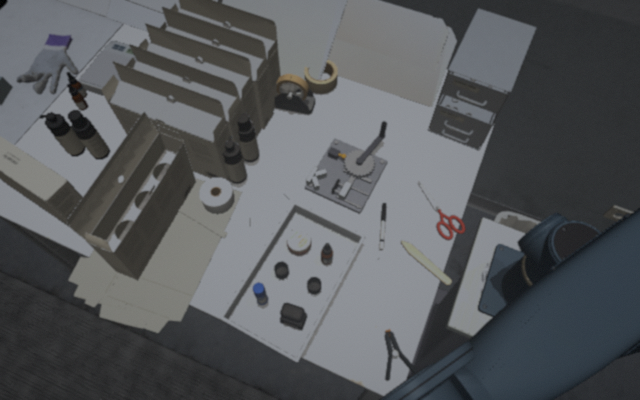

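View pics/side0.png

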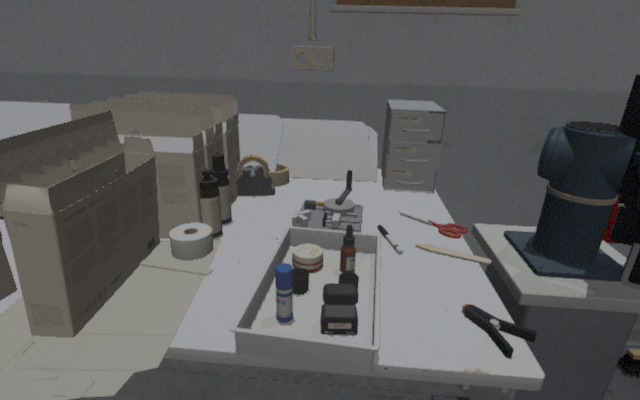

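The scene view shows the dropper near (327,253), other tray things around (260–315, 242–315), the clamp near (347,175) and the handle near (383,130). The side view shows the bottle at (348,250) and the clamp at (335,212). Next I'll enlarge.

```bash
python3 - <<'E'
from h import *
a=cv2.imread("pics/scene0.png");b=cv2.imread("pics/side0.png")
A=cv2.resize(a[115:215,300:400],(600,600),interpolation=cv2.INTER_CUBIC)
cv2.imwrite("pics/clampA.png",cv2.convertScaleAbs(A,alpha=1.6))
B=cv2.resize(b[160:280,285:385],(500,600),interpolation=cv2.INTER_CUBIC)
C=cv2.resize(a[230:290,300:350],(300,360),interpolation=cv2.INTER_CUBIC)
M=np.zeros((600,800,3),np.uint8);M[:,:500]=B;M[:360,500:]=C
cv2.imwrite("pics/cropB.png",cv2.convertScaleAbs(M,alpha=1.6))
E
```

```text
(no output)
```

View pics/clampA.png

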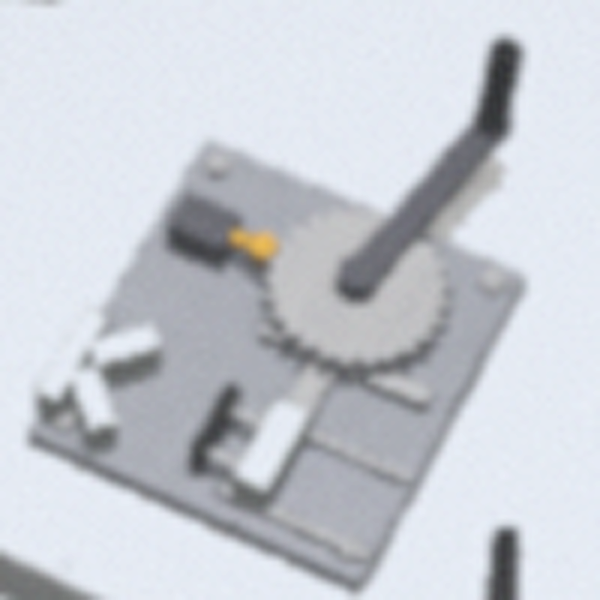

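View pics/cropB.png

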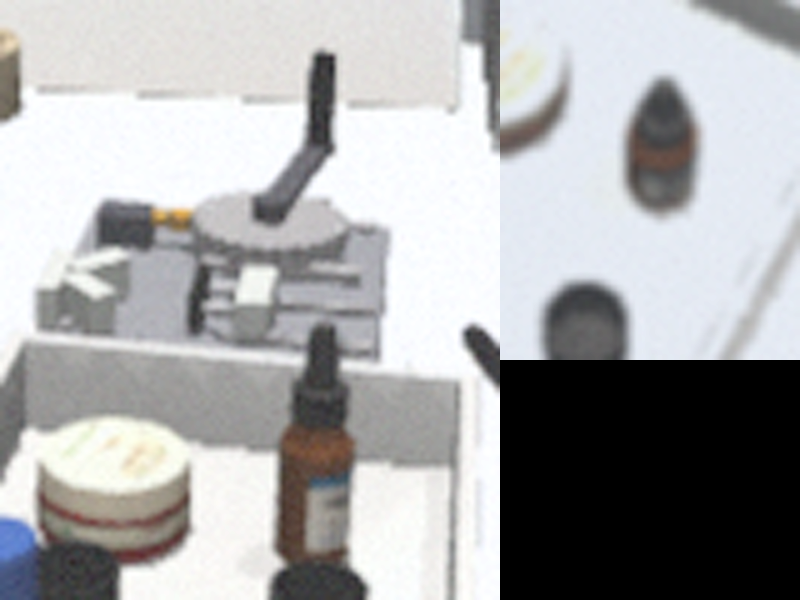

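The clamp crop (6×) shows plate corners (205,145), (525,280), (360,590), (30,438), the hub at (355,282), handle foot to top (490,130)–(507,45), the dark pad face around (205,430) and the V near (95,375). The second crop shows the bottle's bulb top at side (349,225) and scene (327,243.5).

```bash
python3 - <<'E'
from h import *
c=optics.read_camera("scene");s=optics.read_camera("side")
A=lambda x,y:(300+x/6-.4,115+y/6-.4)
B=lambda x,y:(285+x/5-.4,160+y/5-.4)
r=lambda n,p,z,cam=c:print(n,ray(cam,*p,z).round(4))
P=[ray(c,*A(*q),.012) for q in((205,142),(527,280),(360,588),(30,436))]
for i in range(4):
    d=P[i]-P[i-1];print("corner",P[i].round(4),"edge",np.linalg.norm(d).round(4),np.degrees(np.arctan2(d[1],d[0])).round(1))
print("centre",np.mean(P,0))
r("handle top",A(507,47),.095);r("foot",A(490,130),.040)
r("handle top side",B(322,57),.095,s)
for z in(.04,.05):r("hub",A(355,278),z)
for z in(.047,.035):
    r(f"padface {z}",A(207,425),z);r("padA",A(224,388),z);r("padB",A(193,462),z);r("Varm1",A(157,340),z);r("Varm2",A(105,440),z);r("vertex",A(85,368),z)
r("bulb top",(326.7,243.2),.105);r("bulb side",B(323,325),.105,s);r("bottle base side",B(312,560),.003,s)
for n,p,z in(("pot",(299,240),.037),("capA",(281,265),.039),("capB",(314,281),.039),("glue",(260,286),.1)):r(n,p,z)
E
```

```text
corner [ 0.6108 -0.2181  0.012 ] edge 0.1828 -92.6
corner [ 0.4412 -0.2084  0.012 ] edge 0.1699 176.7
corner [ 0.4524 -0.0258  0.012 ] edge 0.183 86.5
corner [ 0.619  -0.0355  0.012 ] edge 0.1669 -3.3
centre [ 0.53083025 -0.12195416  0.012     ]
handle top [ 0.4849 -0.2692  0.095 ]
foot [ 0.4836 -0.2618  0.04  ]
handle top side [ 0.4867 -0.256   0.095 ]
hub [ 0.5108 -0.1586  0.04  ]
hub [ 0.5091 -0.1525  0.05  ]
padface 0.047 [ 0.5406 -0.0556  0.047 ]
padA [ 0.5413 -0.0762  0.047 ]
padB [ 0.5388 -0.0358  0.047 ]
Varm1 [ 0.5787 -0.0867  0.047 ]
Varm2 [ 0.5788 -0.03    0.047 ]
vertex [ 0.6023 -0.06    0.047 ]
padface 0.035 [ 0.543 -0.062  0.035]
padA [ 0.5436 -0.0828  0.035 ]
padB [ 0.5412 -0.042   0.035 ]
Varm1 [ 0.5815 -0.0934  0.035 ]
Varm2 [ 0.5816 -0.036   0.035 ]
vertex [ 0.6053 -0.0664  0.035 ]
bulb top [0.4828 0.127  0.105 ]
bulb side [0.4829 0.13   0.105 ]
bottle base side [0.4815 0.1355 0.003 ]
pot [0.5606 0.1216 0.037 ]
capA [0.5721 0.2008 0.039 ]
capB [0.481  0.2046 0.039 ]
glue [0.5798 0.2841 0.1   ]
```

```bash
python3 -m pendant '[{"translation":[0,0,0],"turn":-7.7},{"translation":[0,0,0],"turn":-7.7},{"translation":[0,0,0],"turn":-7.8}]' 120 30
python3 -m pendant '[{"translation":[-30,-36,0],"turn":0},{"translation":[-30,-36,0],"turn":0},{"translation":[-30,-36,0],"turn":0},{"translation":[-30,-36,0],"turn":0},{"translation":[-30,-36,0],"turn":0}]'
python3 -m pendant '[{"translation":[-30,-36,0],"turn":0},{"translation":[-30,-36,0],"turn":0},{"translation":[-30,-36,0],"turn":0},{"translation":[-28,-37,0],"turn":0},{"translation":[0,0,0],"turn":0}]'
python3 - <<'E'
from h import *
c=snap("wrist","pics/w1.png");print(telemetry.read_state()["ee_pos"],telemetry.read_state()["ee_rot"],-np.array(c["R"]).T@c["t"],np.array(c["R"])[2])
for p in ([.4825,.13,.105],[.482,.132,.065],[.482,.132,.003]):print(proj(c,p))
E
```

```text
time: 0.5
ee_pos: [0.2338, 0.4699, 0.2529]
ee_rot: [-3.141, -0.0, 3.09]
ft_force: [-0.2, -0.6, 0.8]
finger_gap: 0.533
grip_force: 0.0
time: 1.0
ee_pos: [0.3741, 0.2802, 0.2531]
ee_rot: [3.142, 0.0, 3.085]
ft_force: [0.2, 0.8, 0.7]
finger_gap: 0.527
grip_force: 0.0
time: 1.5
ee_pos: [0.4855, 0.1257, 0.2524]
ee_rot: [-3.139, 0.0, 3.077]
ft_force: [-0.3, 0.2, 0.4]
finger_gap: 0.533
grip_force: 0.0
[0.48395831 0.12794344 0.25254718] [-3.14130880e+00 -1.21989311e-03  3.07947940e+00] [0.41068679 0.13050526 0.37208511] [ 0.28986404 -0.01941308 -0.95687093]
[325.23240721 189.01003894]
[326.46651609 179.28233832]
[325.60897199 168.84240106]
```

View pics/w1.png

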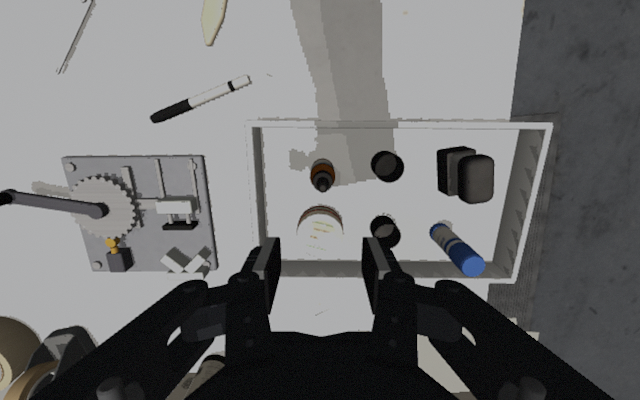

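The wrist view shows the bulb top at about (323,185), which agrees with the prediction. The clamp is also visible, with the pad at (180,226) and the V near (187,258). I'll enlarge that.

```bash
python3 - <<'E'
from h import *
a=cv2.imread("pics/w1.png")
A=cv2.resize(a[190:280,90:220],(780,540),interpolation=cv2.INTER_CUBIC)
B=cv2.resize(a[150:200,300:345],(225,250),interpolation=cv2.INTER_CUBIC)
A[:250,-225:]=B
cv2.imwrite("pics/w1c.png",cv2.convertScaleAbs(A,alpha=1.4))
E
```

```text
(no output)
```

View pics/w1c.png

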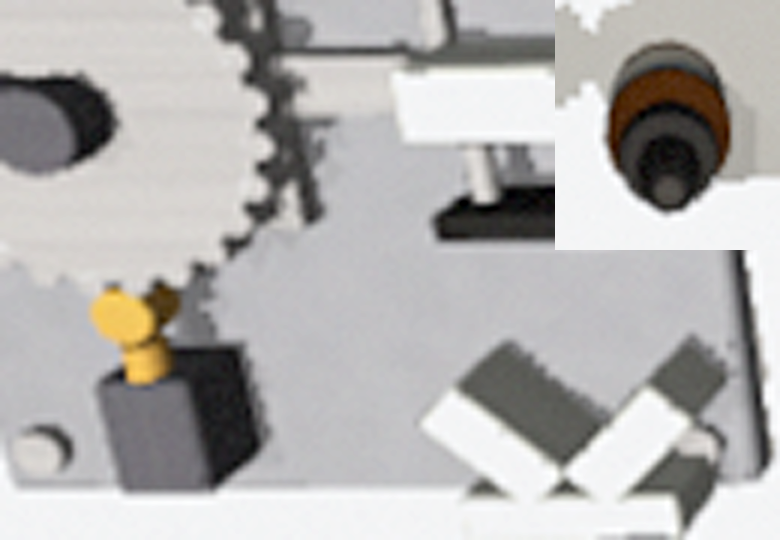

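```bash
python3 - <<'E'
from h import *
c=optics.read_camera("wrist")
A=lambda x,y:(90+x/6-.4,190+y/6-.4)
for n,p,z in (("L top",(462,388),.047),("L bot",(505,342),.012),("R top",(652,382),.047),("R bot",(693,336),.012),("vtx",(562,472),.047),("plate corner br",(757,478),.012),("padL bot?",(438,235),.032),("padL top",(448,192),.032)):
    for zz in (z,z-.012) if z>.04 else (z,):print(n,zz,ray(c,*A(*p),zz).round(4))
print("bulb",ray(c,322.2,187,.105).round(4),"collar",ray(c,322.4,181,.078).round(4))
print("handle top",ray(c,4,198,.095).round(4),"wheel hub",ray(c,95,211,.05).round(4))
print(telemetry.read_state()["ee_pos"])
E
```

```text
L top 0.047 [ 0.5708 -0.0781  0.047 ]
L top 0.035 [ 0.5768 -0.0858  0.035 ]
L bot 0.012 [ 0.5768 -0.0878  0.012 ]
R top 0.047 [ 0.572  -0.0368  0.047 ]
R top 0.035 [ 0.578 -0.043  0.035]
R bot 0.012 [ 0.5781 -0.043   0.012 ]
vtx 0.047 [ 0.5925 -0.0607  0.047 ]
vtx 0.035 [ 0.5993 -0.0678  0.035 ]
plate corner br 0.012 [ 0.6169 -0.0344  0.012 ]
padL bot? 0.032 [ 0.541  -0.0847  0.032 ]
padL top 0.032 [ 0.5311 -0.0802  0.032 ]
bulb [0.4786 0.1297 0.105 ] collar [0.4789 0.13   0.078 ]
handle top [ 0.4721 -0.201   0.095 ] wheel hub [ 0.5056 -0.1505  0.05  ]
[0.48309174 0.12936849 0.25279882]
```

```bash
python3 -m pendant '[{"translation":[2,0,40],"turn":0},{"translation":[0,0,40],"turn":0},{"translation":[0,0,40],"turn":0},{"translation":[0,0,30],"turn":0},{"translation":[0,0,0],"turn":0}]'
python3 -m pendant '[{"translation":[0,0,20],"turn":0},{"translation":[0,0,15],"turn":0},{"translation":[0,0,8],"turn":0},{"translation":[0,0,0],"turn":0},{"translation":[0,0,0],"turn":0}]'
python3 -m pendant '[{"translation":[0,0,0],"turn":0},{"translation":[0,0,0],"turn":0},{"translation":[0,0,0],"turn":0},{"translation":[0,0,0],"turn":0},{"translation":[0,0,0],"turn":0}]' 200 30
```

```text
time: 2.1
ee_pos: [0.4757, 0.1314, 0.0979]
ee_rot: [-3.14, -0.011, 3.087]
ft_force: [-0.8, 0.1, -0.2]
finger_gap: 0.532
grip_force: 0.0
time: 2.6
ee_pos: [0.4818, 0.1309, 0.0618]
ee_rot: [3.141, 0.002, 3.085]
ft_force: [-1.2, 0.6, 0.4]
finger_gap: 0.529
grip_force: 0.0
time: 3.1
ee_pos: [0.4822, 0.1305, 0.0618]
ee_rot: [3.141, 0.003, 3.085]
ft_force: [0.4, 0.2, 5.9]
finger_gap: 0.344
grip_force: 29.2
```

```bash
python3 -m pendant '[{"translation":[0,0,-15],"turn":0},{"translation":[0,0,-30],"turn":0},{"translation":[0,0,-35],"turn":0},{"translation":[0,0,-30],"turn":0},{"translation":[0,0,-15],"turn":0}]'
python3 -m pendant '[{"translation":[-10,-20,0],"turn":0},{"translation":[-20,-37,0],"turn":0},{"translation":[-20,-38,0],"turn":0},{"translation":[-20,-38,0],"turn":0},{"translation":[-20,-37,0],"turn":0}]'
python3 -m pendant '[{"translation":[-9,-20,0],"turn":0},{"translation":[0,0,0],"turn":0},{"translation":[0,0,0],"turn":0},{"translation":[0,0,0],"turn":0}]'
python3 - <<'E'
from h import *
w=snap("wrist","pics/w2.png")["color"];s=snap("scene","pics/s2.png")["color"];d=snap("side","pics/d2.png")["color"]
M=np.zeros((600,800,3),np.uint8)
M[:300,:480]=cv2.resize(w,(480,300));M[300:,:400]=cv2.resize(s[110:290,220:420],(400,300),interpolation=2)[:300]
M[300:,400:]=cv2.resize(d[100:340,230:450],(400,300),interpolation=2)
cv2.imwrite("pics/m2.png",cv2.convertScaleAbs(M[:,:,::-1],alpha=1.4))
E
```

```text
time: 3.6
ee_pos: [0.4821, 0.1306, 0.1881]
ee_rot: [3.141, 0.004, 3.085]
ft_force: [-0.6, 0.7, 0.1]
finger_gap: 0.344
grip_force: 29.3
time: 4.1
ee_pos: [0.5611, -0.0459, 0.1839]
ee_rot: [3.141, -0.002, 3.085]
ft_force: [-0.2, 0.5, 0.6]
finger_gap: 0.343
grip_force: 29.3
time: 4.5
ee_pos: [0.5684, -0.0639, 0.1846]
ee_rot: [3.141, -0.002, 3.086]
ft_force: [0.9, -0.2, -1.2]
finger_gap: 0.344
grip_force: 29.3
```

View pics/m2.png

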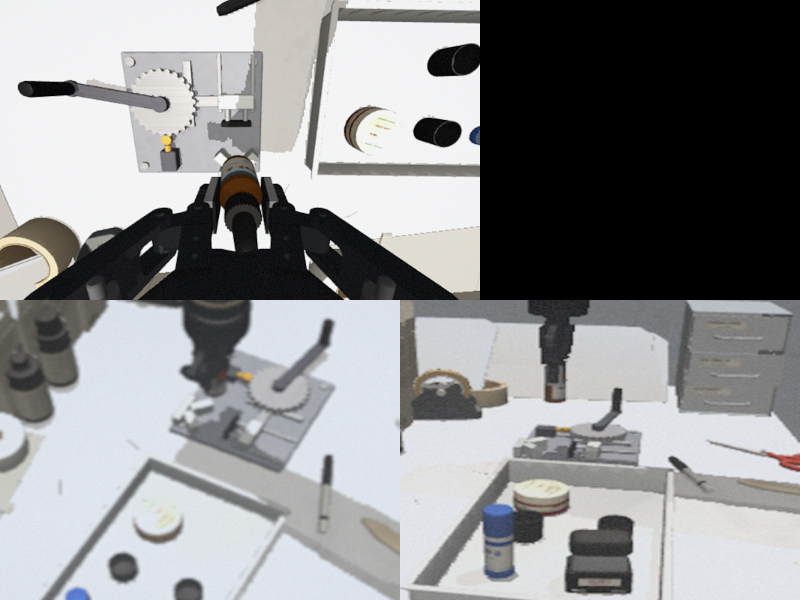

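The bottle is held upright over the clamp. In the wrist picture the handle runs from its top at about (35,118) to its foot at about (100,120). The tray things are undisturbed. Next I'll lower the bottle.

```bash
python3 -m pendant '[{"translation":[-2,-1,20],"turn":0},{"translation":[0,0,30],"turn":0},{"translation":[0,0,25],"turn":0},{"translation":[0,0,10],"turn":0},{"translation":[0,0,0],"turn":0}]'
python3 -m pendant '[{"translation":[0,0,0],"turn":0},{"translation":[0,0,0],"turn":0},{"translation":[0,0,0],"turn":0}]'
python3 - <<'E'
from h import *
w=cv2.imread("pics/w2.png")
cv2.imwrite("pics/h2.png",cv2.convertScaleAbs(cv2.resize(w[95:150,20:150],(780,330),interpolation=2),alpha=1.4))
E
```

```text
time: 5.15
ee_pos: [0.5694, -0.0651, 0.0984]
ee_rot: [3.141, -0.004, 3.086]
ft_force: [-0.3, 0.5, -0.2]
finger_gap: 0.348
grip_force: 29.3
time: 5.45
ee_pos: [0.5722, -0.0663, 0.1023]
ee_rot: [-3.141, 0.003, 3.085]
ft_force: [-0.2, -1.1, -0.3]
finger_gap: 0.346
grip_force: 29.3
```

View pics/h2.png

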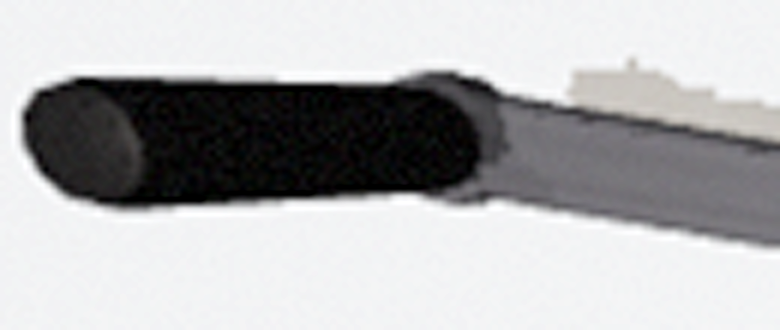

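```bash
python3 -m pendant '[{"translation":[2,0,14],"turn":0},{"translation":[0,-0,12],"turn":0},{"translation":[0,0,0],"turn":0},{"translation":[0,0,3],"turn":0},{"translation":[0,0,0],"turn":0}]'
python3 -m pendant '[{"translation":[0,0,1],"turn":0},{"translation":[0,0,0],"turn":0},{"translation":[0,0,0],"turn":0}]'
python3 - <<'E'
from h import *
from scipy.spatial.transform import Rotation as Ro
c=optics.read_camera("wrist");s=telemetry.read_state()
T=lambda p,r:(Ro.from_euler("xyz",r).as_matrix(),np.array(p))
Rt,pt=T(s["ee_pos"],s["ee_rot"])
o=Rt.T@(-np.array(c["R"]).T@c["t"]-pt);Rc=np.array(c["R"])@Rt
R2,p2=T([.5684,-.0639,.1846],[3.141,-.002,3.086])
R=Rc@R2.T;t=-R@(p2+R2@o);d=dict(camera_matrix=c["camera_matrix"],R=R,t=t)
print("top",ray(d,33.8,118.3,.095),"foot",ray(d,92.4,117.4,.04), "hub?",ray(d,162*4/3,104*4/3,.045))
E
```

```text
time: 5.95
ee_pos: [0.569, -0.0659, 0.0711]
ee_rot: [3.142, -0.0, 3.085]
ft_force: [0.2, 0.6, 0.3]
finger_gap: 0.342
grip_force: 29.3
time: 6.25
ee_pos: [0.5693, -0.066, 0.0708]
ee_rot: [-3.141, 0.001, 3.085]
ft_force: [0.1, 0.0, 1.9]
finger_gap: 0.338
grip_force: 29.4
top [ 0.48507516 -0.26660694  0.095     ] foot [ 0.48498676 -0.26738555  0.04      ] hub? [ 0.50987346 -0.15638163  0.045     ]
```

```bash
python3 -m pendant '[{"translation":[0,0,0],"turn":0},{"translation":[0,0,0],"turn":0},{"translation":[0,0,0],"turn":0},{"translation":[0,0,0],"turn":0},{"translation":[0,0,0],"turn":0}]' 130
python3 -m pendant '[{"translation":[0,0,-10],"turn":0},{"translation":[0,0,-25],"turn":0},{"translation":[0,0,-35],"turn":0},{"translation":[0,0,-35],"turn":0},{"translation":[0,0,-20],"turn":0}]'
python3 -m pendant '[{"translation":[0,0,0],"turn":0},{"translation":[0,0,0],"turn":0}]'
python3 - <<'E'
from h import *
s=snap("scene","pics/s3.png")["color"];d=snap("side","pics/d3.png")["color"];w=snap("wrist","pics/w3.png")["color"]
M=np.zeros((600,800,3),np.uint8)
M[:300,:480]=cv2.resize(w,(480,300));M[300:,:400]=cv2.resize(s[130:220,290:410],(400,300),interpolation=2)
M[300:,400:]=cv2.resize(d[160:250,280:400],(400,300),interpolation=2)
cv2.imwrite("pics/m3.png",cv2.convertScaleAbs(M[:,:,::-1],alpha=1.4))
E
```

```text
time: 6.8
ee_pos: [0.5689, -0.0659, 0.0702]
ee_rot: [3.142, -0.0, 3.085]
ft_force: [0.7, -0.2, 0.2]
finger_gap: 0.492
grip_force: 0.0
time: 7.3
ee_pos: [0.5703, -0.0662, 0.1999]
ee_rot: [-3.141, 0.006, 3.085]
ft_force: [0.2, -0.5, 0.6]
finger_gap: 0.495
grip_force: 0.0
time: 7.5
ee_pos: [0.5694, -0.066, 0.1961]
ee_rot: [-3.141, 0.002, 3.085]
ft_force: [-0.6, 0.0, -0.2]
finger_gap: 0.488
grip_force: 0.0
```

View pics/m3.png

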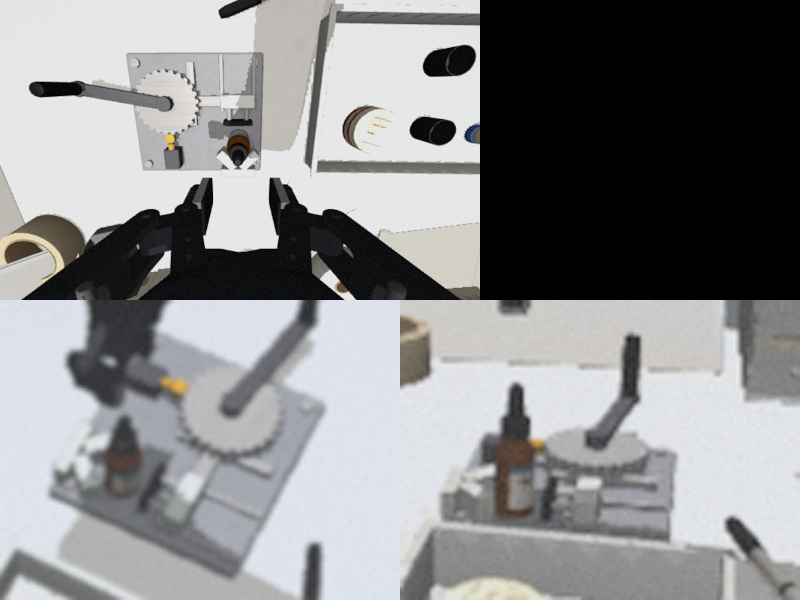

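The bottle stands between the V and the pad: wrist composite (238,150), side (515,460). The lever is at rest. Next is the handle, so I'll check the last joint's room and compute the move.

```bash
python3 - <<'E'
from h import *
s=telemetry.read_state();print(s["time"],s["joint_pos"].round(3) if hasattr(s["joint_pos"],"round") else s["joint_pos"])
y=s["ee_rot"][2];d=np.array([.485,-.2665])-s["ee_pos"][:2]
print([d@[np.cos(y),np.sin(y)],d@[np.sin(y),-np.cos(y)]])
E
```

```text
7.65 [-0.232  0.168  0.11   1.516 -0.    -0.176]
[np.float64(0.07143330142595086), np.float64(-0.20520759680315748)]
```

```bash
python3 -m pendant '[{"translation":[14,-40,0],"turn":0},{"translation":[14,-41,0],"turn":0},{"translation":[14,-41,0],"turn":0},{"translation":[14,-41,0],"turn":0},{"translation":[15,-42,0],"turn":0}]'
python3 -m pendant '[{"translation":[0,0,0],"turn":-8},{"translation":[0,0,0],"turn":-8},{"translation":[0,0,0],"turn":-8},{"translation":[0,0,0],"turn":-8},{"translation":[0,0,0],"turn":-8}]'
python3 -m pendant '[{"translation":[0,0,0],"turn":-8},{"translation":[0,0,0],"turn":-8},{"translation":[0,0,0],"turn":-8},{"translation":[0,0,0],"turn":-8},{"translation":[0,0,0],"turn":-8}]'
python3 -m pendant '[{"translation":[0,0,0],"turn":0},{"translation":[0,0,0],"turn":0}]'
python3 - <<'E'
from h import *
s=telemetry.read_state();y=s["ee_rot"][2];d=np.array([.485,-.2665])-s["ee_pos"][:2]
print(s["ee_pos"],y,[d@[np.cos(y),np.sin(y)],d@[np.sin(y),-np.cos(y)]])
E
```

```text
time: 8.15
ee_pos: [0.485, -0.2673, 0.1935]
ee_rot: [3.14, -0.002, 3.085]
ft_force: [1.1, -0.4, -0.5]
finger_gap: 0.487
grip_force: 0.0
time: 8.65
ee_pos: [0.4855, -0.2661, 0.1933]
ee_rot: [3.138, -0.001, -2.495]
ft_force: [-0.4, -0.1, 0.5]
finger_gap: 0.491
grip_force: 0.0
time: 9.15
ee_pos: [0.4856, -0.266, 0.1933]
ee_rot: [3.138, 0.001, -1.796]
ft_force: [0.1, 0.5, 0.3]
finger_gap: 0.493
grip_force: 0.0
time: 9.35
ee_pos: [0.4859, -0.2662, 0.194]
ee_rot: [3.139, 0.001, -1.805]
ft_force: [-0.4, 0.6, -0.3]
finger_gap: 0.488
grip_force: 0.0
[ 0.48587104 -0.26616174  0.19401185] -1.805180498282131 [np.float64(0.0005313031671762907), np.float64(0.0007686643350661652)]
```

```bash
python3 -m pendant '[{"translation":[0,1,25],"turn":0},{"translation":[0,0,35],"turn":0},{"translation":[0,0,30],"turn":0},{"translation":[0,0,15],"turn":0},{"translation":[0,0,5],"turn":0}]'
python3 -m pendant '[{"translation":[0,0,0],"turn":0},{"translation":[0,0,0],"turn":0},{"translation":[0,0,0],"turn":0}]'
python3 -m pendant '[{"translation":[0,0,0],"turn":0},{"translation":[0,0,0],"turn":0},{"translation":[0,0,0],"turn":0},{"translation":[0,0,0],"turn":0},{"translation":[0,0,0],"turn":0}]' 240 40
```

```text
time: 9.85
ee_pos: [0.484, -0.2652, 0.0827]
ee_rot: [3.137, 0.002, -1.803]
ft_force: [-0.5, -0.3, 0.2]
finger_gap: 0.494
grip_force: 0.0
time: 10.15
ee_pos: [0.4867, -0.2672, 0.0874]
ee_rot: [-3.138, -0.001, -1.802]
ft_force: [0.2, -0.6, 0.1]
finger_gap: 0.489
grip_force: 0.0
time: 10.65
ee_pos: [0.4865, -0.2669, 0.0865]
ee_rot: [-3.139, -0.001, -1.802]
ft_force: [0.9, -0.4, 4.9]
finger_gap: 0.173
grip_force: 39.1
```

```bash
python3 -m pendant '[{"translation":[-0.1,5.8,0],"turn":3},{"translation":[-0.2,5.8,0],"turn":3},{"translation":[-0.1,5.8,0],"turn":3},{"translation":[-0.2,5.8,0],"turn":3},{"translation":[-0.1,5.8,0],"turn":3}]'
python3 -m pendant '[{"translation":[-0.2,5.8,0],"turn":3},{"translation":[-0.1,5.8,0],"turn":3},{"translation":[-0.2,5.8,0],"turn":3},{"translation":[0,0,0],"turn":0},{"translation":[0,0,0],"turn":0}]'
python3 - <<'E'
from h import *
s=telemetry.read_state();a0=np.arctan2(-.2669+.1592,.4865-.5093);p=s["ee_pos"]
print(p,s["ee_rot"],"angle",a0-np.arctan2(p[1]+.1592,p[0]-.5093),"R",np.hypot(p[1]+.1592,p[0]-.5093),np.hypot(.4865-.5093,.1077),"chord",np.hypot(p[0]-.4865,p[1]+.2669))
E
```

```text
time: 11.15
ee_pos: [0.4599, -0.2568, 0.0866]
ee_rot: [-3.137, 0.0, -2.066]
ft_force: [4.8, -1.3, 1.8]
finger_gap: 0.171
grip_force: 39.1
time: 11.65
ee_pos: [0.445, -0.2472, 0.0864]
ee_rot: [-3.139, 0.001, -2.22]
ft_force: [2.0, -1.0, 5.4]
finger_gap: 0.178
grip_force: 39.5
[ 0.44500257 -0.24721929  0.08644935] [-3.13850270e+00  7.46144882e-04 -2.22003508e+00] angle 0.4222798778141845 R 0.10900254496491393 0.11008692020399154 chord 0.04592784074916658
```

```bash
python3 -m pendant '[{"translation":[-0.1,5.8,0],"turn":3},{"translation":[-0.2,5.8,0],"turn":3},{"translation":[-0.1,5.8,0],"turn":3},{"translation":[-0.2,5.8,0],"turn":3},{"translation":[0,0,0],"turn":0}]'
python3 -m pendant '[{"translation":[-0.1,3.8,0],"turn":2},{"translation":[0,0,0],"turn":0},{"translation":[0,0,0],"turn":0}]'
cat > a.py <<'E'
from h import *
s=telemetry.read_state();a0=np.arctan2(-.2669+.1592,.4865-.5093);p=s["ee_pos"];ch=np.hypot(p[0]-.4865,p[1]+.2669);a=-s["ee_rot"][2]
f=np.array(s["ft_force"])
print("angle",a0-np.arctan2(p[1]+.1592,p[0]-.5093)%(2*np.pi)+2*np.pi if 0 else (a0-np.arctan2(p[1]+.1592,p[0]-.5093)),"chord angle",2*np.arcsin(ch/.22),"R",np.hypot(p[1]+.1592,p[0]-.5093),"yaw",s["ee_rot"][2]+1.802,"ft along tool y",f@[np.sin(-a),-np.cos(-a),0],s["grip_force"],s["finger_gap"])
E
python3 a.py
```

```text
time: 12.15
ee_pos: [0.4287, -0.2316, 0.0865]
ee_rot: [-3.137, 0.002, -2.43]
ft_force: [5.1, -1.3, 4.4]
finger_gap: 0.175
grip_force: 39.4
time: 12.45
ee_pos: [0.4264, -0.2288, 0.0864]
ee_rot: [-3.138, 0.002, -2.464]
ft_force: [4.7, -1.4, 5.0]
finger_gap: 0.172
grip_force: 39.4
angle 0.6638371527418636 chord angle 0.6589059562100333 R 0.10827539898786592 yaw -0.6615909025886046 ft along tool y -3.9813343411635693 39.3899667263031 0.17245212496459983
```

```bash
Z='noop'; python3 -m pendant '[{"translation":[0,3.8,0],"turn":2},{"translation":[0,0,0],"turn":0},{"translation":[0,0,0],"turn":0}]'|grep ft; python3 a.py
python3 -m pendant '[{"translation":[0,1.9,0],"turn":1},{"translation":[0,0,0],"turn":0},{"translation":[0,0,0],"turn":0}]'|grep ft; python3 a.py
python3 -m pendant '[{"translation":[0,1.9,0],"turn":1},{"translation":[0,0,0],"turn":0},{"translation":[0,0,0],"turn":0}]'|grep ft; python3 a.py
python3 -m pendant '[{"translation":[0,1.9,0],"turn":1},{"translation":[0,0,0],"turn":0},{"translation":[0,0,0],"turn":0}]'|grep ft; python3 a.py
```

```text
ft_force: [5.4, -1.2, 5.0]
angle 0.6995809559910628 chord angle 0.6940352598826056 R 0.10817719979419199 yaw -0.6963580579221493 ft along tool y -4.1915877439460125 39.40571129322052 0.17041641082200462
ft_force: [6.0, -1.0, 5.1]
angle 0.716450851550885 chord angle 0.7105596247568406 R 0.10811778130748016 yaw -0.7139125929015209 ft along tool y -4.2800009450514045 39.40883159637451 0.17231790045894482
ft_force: [6.3, -1.4, 4.7]
angle 0.7334370388396212 chord angle 0.7272843629888708 R 0.10808791541311802 yaw -0.7313140659163997 ft along tool y -4.763805539539065 39.39334988594055 0.17062536931951067
ft_force: [5.9, -1.7, 4.2]
angle 0.7460873115479725 chord angle 0.7395192866421431 R 0.10800072152797269 yaw -0.7486455718539347 ft along tool y -4.673957171520853 39.33941066265106 0.1723178861189032
```

```bash
python3 -m pendant '[{"translation":[0,1.9,0],"turn":1},{"translation":[0,0,0],"turn":0},{"translation":[0,0,0],"turn":0}]'|grep ft; python3 a.py
python3 -m pendant '[{"translation":[0,1.9,0],"turn":1},{"translation":[0,0,0],"turn":0},{"translation":[0,0,0],"turn":0}]'|grep ft; python3 a.py
```

```text
ft_force: [7.1, -2.8, 2.3]
angle 0.7589259146911176 chord angle 0.7519925738827515 R 0.10793237702031923 yaw -0.7659512332978644 ft along tool y -6.249324047421759 39.2963844537735 0.17413958328832915
ft_force: [7.7, -2.6, 2.7]
angle 0.7755967961910288 chord angle 0.7682968066352753 R 0.10787879304116539 yaw -0.7834132309746082 ft along tool y -6.239356575163103 39.27893579006195 0.1725308260502452
```

The push jumped at the third notch, at about 0.75. I'll go a little further for margin, then check.

```bash
python3 -m pendant '[{"translation":[0,1.5,0],"turn":1},{"translation":[0,0,0],"turn":0},{"translation":[0,0,0],"turn":0},{"translation":[0,0,0],"turn":0},{"translation":[0,0,0],"turn":0}]'; python3 a.py
python3 - <<'E'
from h import *
s=snap("scene")["color"];d=snap("side")["color"];w=snap("wrist")["color"]
M=np.zeros((600,800,3),np.uint8)
M[:300,:480]=cv2.resize(w,(480,300));M[300:,:400]=cv2.resize(s[130:220,290:410],(400,300),interpolation=2)
M[300:,400:]=cv2.resize(d[160:250,280:400],(400,300),interpolation=2)
cv2.imwrite("pics/m4.png",cv2.convertScaleAbs(M[:,:,::-1],alpha=1.4))
E
python3 a.py
```

```text
time: 14.75
ee_pos: [0.4186, -0.2176, 0.0865]
ee_rot: [-3.136, 0.003, -2.603]
ft_force: [7.2, -3.1, 2.4]
finger_gap: 0.174
grip_force: 39.3
angle 0.7899967958898384 chord angle 0.7824381116580684 R 0.10785122018607544 yaw -0.8007870632828475 ft along tool y -6.413840706027438 39.28444683551788 0.17409586865749244
angle 0.7900478046610191 chord angle 0.7824127933417777 R 0.10782993579294145 yaw -0.800776411466686 ft along tool y -6.4195916631019605 39.284343123435974 0.17151593949104377
```

View pics/m4.png

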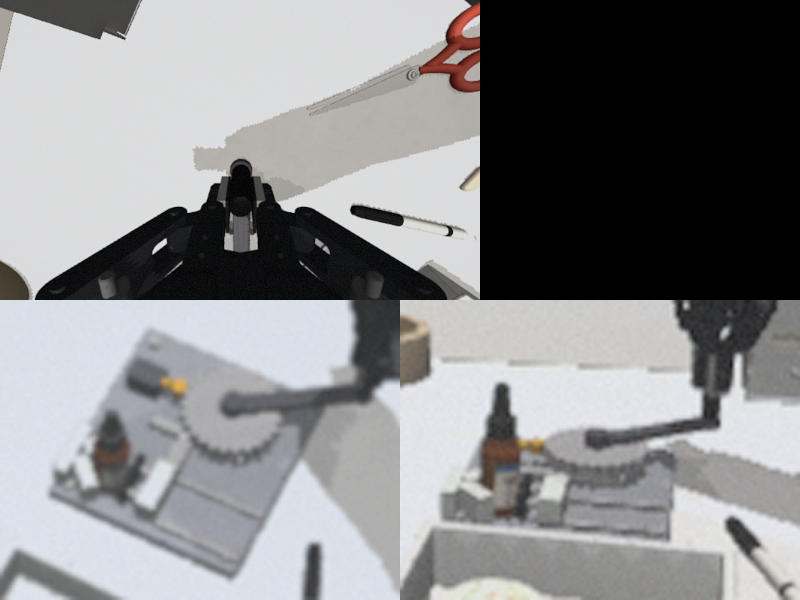

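The bottle stands upright, pressed into the V by the pad (scene inset (110,455)). The handle is held by the gripper at about 0.785 rad.

```bash
python3 -c "
from workcell import env
print(env.finish_job())"
```

```text
the job is handed in; nothing more can be done
None
```

The job is handed in: the dropper bottle stands upright in the clamp, pressed against the V-block, and the gripper is still holding the lever at the third click (about 0.785 rad by my estimate, after a force jump near 0.75); the hand-in gave no verdict.

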